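# Set up the leather embossing bed and latch it

## Robot

A 6-joint arm with a two-finger parallel gripper is mounted at the origin on the work surface. World frame = base frame: x ahead of the robot, y to its left, z up, the work surface at z = 0. Lengths are in m, angles in degrees, forces in N, time in s.
With the tool pointing down it reaches from about 0.4 to 0.825 m from the base axis. Payload 7 kg.
Tool frame: the origin (TCP) lies at the centre of the arm's flange, where the gripper is bolted on; the fingertips stand 178 mm ahead of it and the grasp point (between the pads) lies ahead of it (ctrl.grip_depth is the z of the grasp point in the tool frame, in m); z points along the fingers, x is the direction in which the jaws open and shut, and the axes are right-handed (so a half turn about z gives the same grasp; the last joint's range is limited). The gripper opens to 88 mm and grips with 3 to 60 N. Pads are 19 mm wide; open, the fingers measure 130 mm over their backs; the gripper's body (78 mm by 193 mm) begins 47 mm behind the grasp point.
Start: joints at [-48.982, 20.546, 0.682, 0, -70.136, -16.507], TCP at [0.28, -0.614, 0.405] pointing down, gripper open.
Joint ranges: [-176.03, 176.03], [-82.01, 121.73], [-58.28, 71.71], [-173.87, 95.51], [-174.79, -0.11], [-173.66, 173.66]. Speed limits (degrees/s): [136.94, 136.94, 172.46, 180, 180, 180].

## Interface

Orientations are given as [roll, pitch, yaw] about the fixed x, y, z axes, in that order (R = Rz(yaw) Ry(pitch) Rx(roll)).
In Python, from plant import ctrl gives the robot as it stands.
- The arm moves only by the tool carry_out, never from a script. Its arguments are lists of equal length, an entry for each row: "linear": the shift along the tool's x, y, z in cm, a list of three; "twist": the turn about the tool's z in degrees. In form: {"linear": [[tx, ty, tz], ...], "twist": [twist, ...]}. A call has 1 to 12 rows; each row is the pose to reach, as a shift and turn from the pose measured when the call began, along the tool's axes at that moment; what a row does not reach only later rows make up. A row lasts 1/12 s, in which the tool goes at most 41.7 mm and 7.16 degrees, less where a joint would pass 70% of its speed; a pose out of reach is approached as far as the arm can. A call with a gripper value outside its range is refused whole. "fingers" is the gripper's target within -1 to 1 (fully open at 1, half-way at 0, shut at -1), set as the call begins (left out, the last holds). The fingers move at their own pace and stop on an object; the grip force is fixed at half the most. Time passes only in rows, so rows that repeat a pose let the fingers close. It gives the time, the measured TCP pose, the force and the opening at its end, in the units of the state.
- ctrl.get_obs(): the state, without advancing time (a new reading comes with each control period).
- ctrl.snapshot(name): name is "scene" or "top" or "wrist"; returns the picture (400x640x3 uint8, blue, green, red); there is no depth.
- ctrl.camera_params(name): a dict with "fovy" (degrees; the focal length in pixels is half the picture's height over the tangent of half this angle, whatever the lens; pixels are square), "cx", "cy" (the principal point, pixels), "eye" and "rotation" of the camera in the world; the wrist camera has in their place "T_tool_cam" (4x4, takes a point from camera to tool coordinates, whose origin is the TCP and whose axes are the tool frame's). Camera axes: x right, y down, z forward; pixel columns grow to the right and rows downward; lengths in m; the calibration is good to about 2 mm. A picture is of the moment at which its call begins: read the wrist's pose just before it. camera_params takes no time and is no camera call.
- ctrl.close_job(): hands the job in, once; it reports no verdict.
The state is a dict: "clock": time; "joint_pos": joint angles; "qvel": joint speeds; "tau": joint torques, N m; "tool_pos": TCP position; "orientation": TCP orientation; "force": force on the tool from outside, world axes, zero at the start; "moment": the same for the moment, N m; "opening": finger opening in m.
Only numpy, scipy, OpenCV 4.12 (cv2) and the standard library are available. Lean on these libraries where they do the work, as an engineer would, in place of code of your own. Each camera call takes 0.05 s, during which the arm holds its last target.

## Task

Set up the embossing bed: pull the latch knob out until it stays out, then tap the round die cup down, a little at a time on alternate sides of its rim so that it goes in square and never cocks, until it is flush with the bed. Then pick up the stencil plate by its wooden grip, lay it gently and flat between the ribs of the bed over the die, and push the knob fully home so that its bolt locks the plate in. Leave the hammer, the bottle and the tin where they are.

Things in the scene. Friction and masses are not known exactly. Their poses are not given: they have to be found in the camera images.
- bed_centre (a point): Centre of the flat top face (176 mm along x, 172 mm along y) of the fixed grey embossing bed, 55 mm above the bench; x, y along its edges, z up. Ribs 8 mm high above the face stand on its -x and +x sides (inner faces 74 mm from the centre) and +y side (72 mm). The die cup's bore is at the centre.
- knob (a joint): Travel of the latch knob in m: 0 home, 0.030 fully out, pulled along the bed's -y. A spring detent holds it at both ends; past mid-travel it snaps to the nearer end; about 10 N moves it. Home, its bolt (30 mm wide, 10 mm thick) reaches 22 mm past the block over the bed, underside 10 mm above the bed face (4 mm above a plate lying there); out, the bolt is inside the block.
- knob_grip (a point): Centre of the latch knob's head, which moves with it: a black cylinder 42 mm in diameter, 32 mm long, axis level along the bed's y, 15 mm above the bed face (70 mm above the bench). Home, it is 158 mm from bed_centre towards the bed's -y. Between head and block is a 30 mm gap with a 14 mm stem (60 mm gap when out). The bench is clear around it.
- die_slide (a joint): How far the die cup's centre has gone down its bore, in m: 0 to 0.003 at the start (11 to 14 mm proud), 0.014 fully home (flush). Pressing one side of the rim sinks the cup and rocks that side down, about half of the press each; it stays where left, no spring back. It yields to some 8 to 20 N, more when pressed faster; press at about 50 mm/s or slower.
- die_top (a point): Centre of the rim face of the round steel die cup, z along its axis (tilts with it). Outer diameter 90 mm, flat rim 17 mm wide round a 56 mm hollow. It starts tilted up to 2 degrees; beyond 7 degrees it counts as cocked (a 5 mm press on one side of the level cup tilts it 4 or 5). A fingertip pressing across the rim's outer edge meets the bed face when the rim is flush there.
- plate_grip (a point): Centre (half-way up) of the wooden bar grip, 70 mm long (x), 22 mm wide (y), 44 mm high, on the middle of the loose aluminium stencil plate, 134 mm (x) by 130 mm (y), 6 mm thick, 0.2 to 0.45 kg. The point is 28 mm above the plate's underside. Starts flat on the bench, to the bed's left. In the bed its x lies along the bed's x, either way round, centred, with 7 mm play all round.
- hammer_grip (a point): Handle of a hammer lying beyond the bed, 240 mm long. Bystander.
- bottle: Clear bottle, 64 mm in diameter, 160 mm tall, beyond the bed; origin at its base. Bystander.
- tin: Open steel cup, 80 mm in diameter, 90 mm tall, to the right of the bed; origin at its base. Bystander.
- bed: The bed with all it carries; origin on the bench 55 mm below bed_centre, same axes. On its -y side stands the latch block, 80 mm (x) by 40 mm (y), 72 to 112 mm from the centre, its top 27 mm above the bed face. The knob sticks out of the block to -y, and its bolt to +y over the bed.
- plate: The stencil plate; origin at the centre of its underside, same axes as plate_grip.
There are look-alikes about, which are no part of the job. Of the things like the plate, leave any that is red; of the rest the smaller one is meant.

How it is judged:
By the outcome, as a careful person would: the job done as asked, in the order asked, and still so for the second after the job is handed in, with the robot touching nothing.
It also fails if it takes over 72 s, if anything falls off the work surface, if the arm or the gripper's body presses on something with over 40 N, if the wrist force passes 120 N, or if a joint passes its speed limit or range.

## Working session

There is one attempt and no reset: what is moved stays moved. The work goes in short steps, Python scripts to look and compute and a tool call to move; the robot and the scene stay as the last step left them, time stands still between calls to the robot, and variables do not carry over. Pictures are saved under pics/ and viewed, and the job is handed in when it is done.

Besides the shell and the picture viewer there is one more tool, called after "Emit:" by a JSON object that holds its "name" and its "arguments". carry_out: Moves the arm, as the interface text tells. Its arguments: {"type":"object","properties":{"linear":{"type":"array","items":{"type":"array","items":{"type":"number"}}},"twist":{"type":"array","items":{"type":"number"}},"fingers":{"type":"number"}},"required":["linear","twist"]}

```bash
ls; mkdir -p pics
python3 - <<'E'
from plant import ctrl
import cv2
o=ctrl.get_obs();print(o)
print(ctrl.grip_depth)
for n in("scene","top","wrist"):
    print(n,ctrl.camera_params(n))
    cv2.imwrite(f"pics/{n}0.png",ctrl.snapshot(n))
E
```

```text
pics
{'clock': 0.0, 'joint_pos': array([-4.89831852e+01,  2.05908142e+01,  6.35584739e-01, -1.98759615e-02,
       -7.01385454e+01, -1.65067276e+01]), 'qvel': array([ 0.01080696, -0.00203942,  0.06056267, -0.02385388,  0.04597229,
        0.12189811]), 'tau': array([ 1.07157219e-03, -5.82715917e+01,  2.93065041e+01,  6.99700803e+00,
        7.05625236e-03, -1.87296123e-04]), 'tool_pos': array([ 0.27994173, -0.61399898,  0.403744  ]), 'orientation': array([-1.79991268e+02, -9.52193841e-02,  1.14503312e+02]), 'force': array([-0.38051957, -0.15617125, -0.09964455]), 'moment': array([0.03227926, 0.02474485, 0.04382954]), 'opening': 0.08773283885529501}
0.1593
scene {'fovy': 45.127911503149114, 'cx': 317.3660476511446, 'cy': 200.46161772834876, 'eye': array([1.62010829, 0.0812554 , 0.87197975]), 'rotation': array([-125.87851978,    0.91530406,   91.91676117])}
top {'fovy': 50.54637411431982, 'cx': 324.43147030772343, 'cy': 196.25593996761512, 'eye': array([ 0.30445479, -0.00516788,  1.58550615]), 'rotation': array([-172.42453337,    0.70737573,  -88.93566908])}
wrist {'fovy': 60.752755148445715, 'cx': 316.8364327913477, 'cy': 197.31330450371897, 'T_tool_cam': array([[ 9.99999939e-01,  1.58098114e-04, -3.12274072e-04,
        -6.31873756e-04],
       [-6.98194072e-05,  9.64345830e-01,  2.64645262e-01,
        -6.94752904e-02],
       [ 3.42980116e-04, -2.64645224e-01,  9.64345782e-01,
         1.97819010e-02],
       [ 0.00000000e+00,  0.00000000e+00,  0.00000000e+00,
         1.00000000e+00]])}
```

View pics/scene0.png

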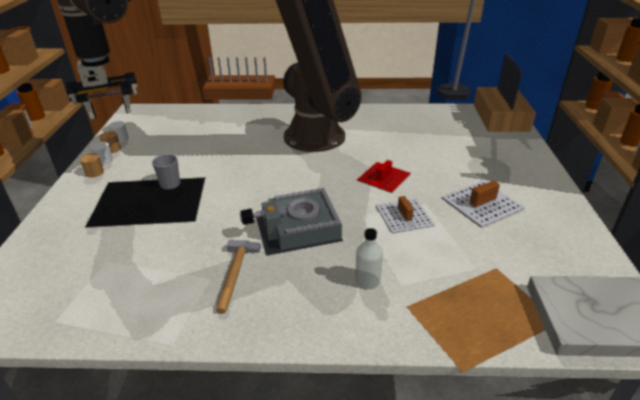

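View pics/top0.png

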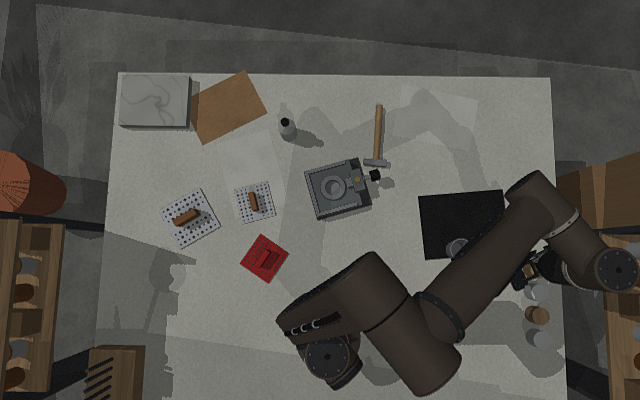

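View pics/wrist0.png

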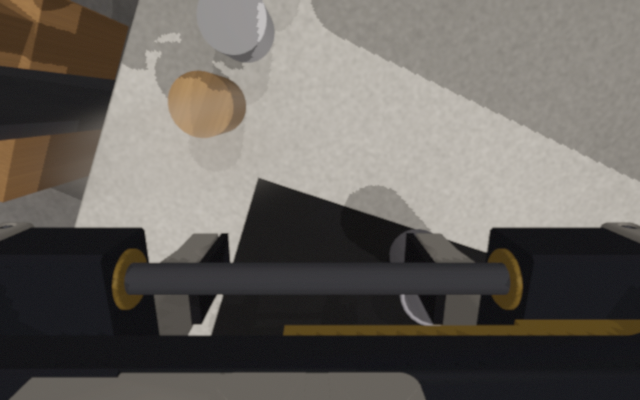

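The scene has three plate-like things in the top view: red (264,258), a larger grey one (190,218) and a smaller grey one (254,202). The small grey one is meant. I'll confirm that and measure the bed in enlarged crops.

```bash
cat > h.py <<'E'
import numpy as np,cv2
from scipy.spatial.transform import Rotation as R
from plant import ctrl
def cam(n,obs=None):
    p=ctrl.camera_params(n);f=200/np.tan(np.radians(p['fovy']/2))
    if n=='wrist':
        T=np.eye(4);T[:3,:3]=R.from_euler('xyz',obs['orientation'],degrees=True).as_matrix();T[:3,3]=obs['tool_pos']
        T=T@p['T_tool_cam'];return f,p['cx'],p['cy'],T[:3,3],T[:3,:3]
    return f,p['cx'],p['cy'],p['eye'],R.from_euler('xyz',p['rotation'],degrees=True).as_matrix()
def unproj(c,uv,z):
    f,cx,cy,e,M=c;uv=np.atleast_2d(uv).astype(float)
    d=np.c_[(uv[:,0]-cx)/f,(uv[:,1]-cy)/f,np.ones(len(uv))]@M.T
    return e+d*((z-e[2])/d[:,2])[:,None]
def proj(c,P):
    f,cx,cy,e,M=c;q=(np.atleast_2d(P)-e)@M
    return np.c_[f*q[:,0]/q[:,2]+cx,f*q[:,1]/q[:,2]+cy]
def crop(im,x0,y0,w,h,s,name):
    cv2.imwrite('pics/'+name,cv2.resize(im[y0:y0+h,x0:x0+w],None,fx=s,fy=s,interpolation=cv2.INTER_CUBIC))
E
python3 - <<'E'
from h import *
im=cv2.imread('pics/top0.png');crop(im,295,145,100,80,8,'t_bed.png');crop(im,150,170,140,120,5,'t_pl.png')
im=cv2.imread('pics/scene0.png');crop(im,230,175,120,80,6,'s_bed.png')
c=cam('top');print(unproj(c,[[337,188]],.055),unproj(c,[[254,202]],0.05))
E
```

```text
[[ 0.53882847 -0.02784002  0.055     ]] [[0.48273842 0.27480344 0.05      ]]
```

View pics/t_bed.png

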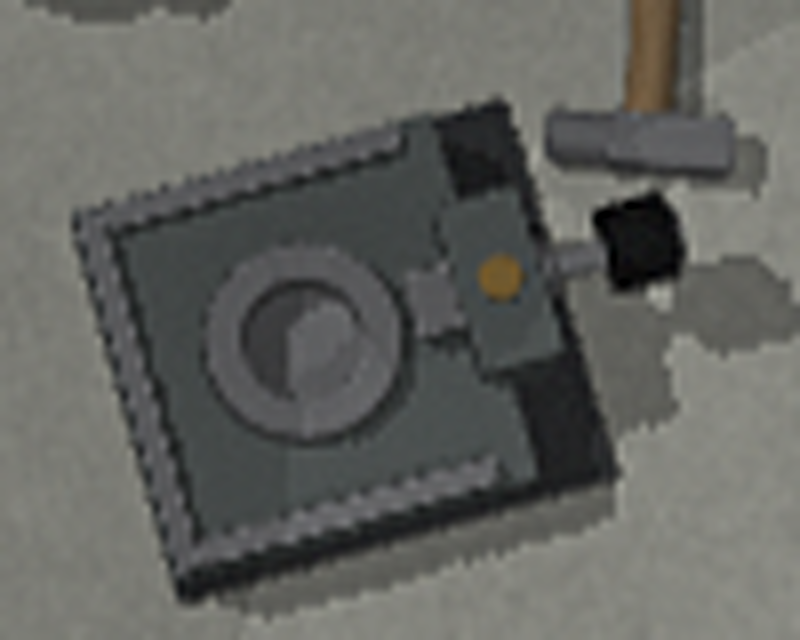

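View pics/t_pl.png

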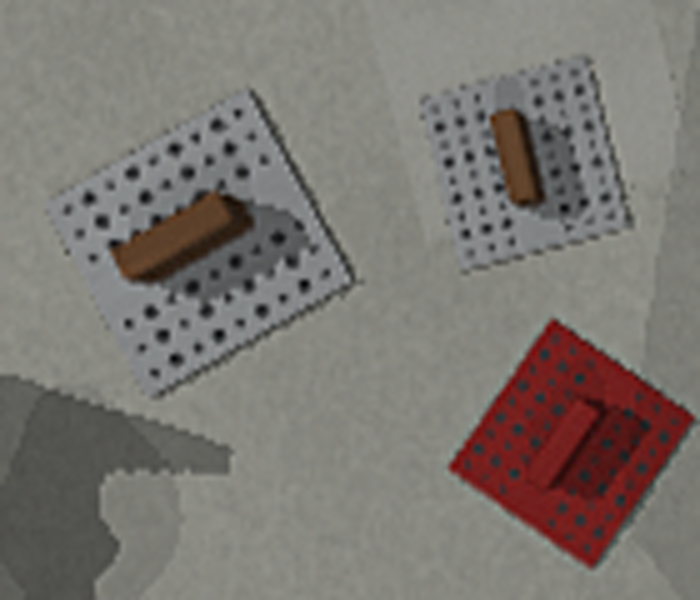

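View pics/s_bed.png

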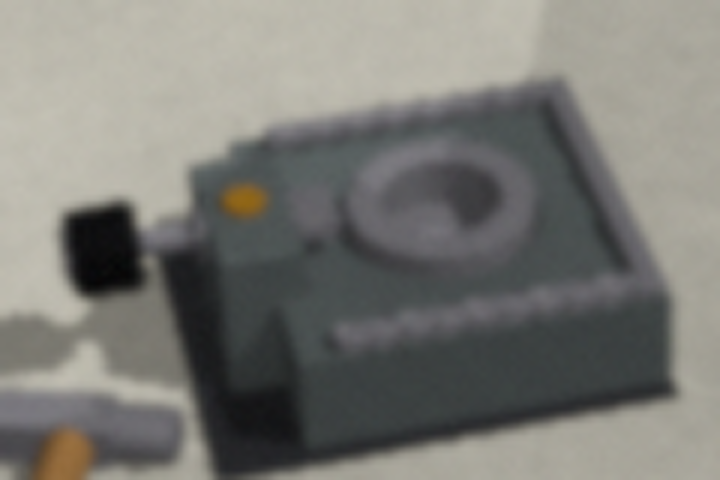

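```bash
cat > fit.py <<'E'
from h import *
from scipy.optimize import least_squares
T=lambda x,y:(295+(x+.5)/8-.5,145+(y+.5)/8-.5); S=lambda x,y:(230+(x+.5)/6-.5,175+(y+.5)/6-.5)
L=[('top',T(75,212),(88,86,63)),('top',T(180,578),(-88,86,63)),('top',T(638,242),(0,-158,70)),
('top',T(437,212),(40,-72,82)),('top',T(520,188),(40,-112,82)),('top',T(563,355),(-40,-112,82)),('top',T(487,380),(-40,-72,82)),('top',T(118,235),(74,72,63)),('top',T(200,537),(-74,72,63)),
('scene',S(560,80),(-88,86,63)),('scene',S(668,280),(88,86,63)),('scene',S(102,248),(0,-158,70)),('scene',S(192,168),(-40,-112,82)),('scene',S(225,265),(40,-112,82)),('scene',S(305,252),(40,-72,82))]
C={n:cam(n) for n in('top','scene')}
def W(p,l):
    a=p[2];l=np.array(l)/1000;return np.array([p[0]+l[0]*np.cos(a)-l[1]*np.sin(a),p[1]+l[0]*np.sin(a)+l[1]*np.cos(a),l[2]])
def res(p): return np.concatenate([proj(C[n],W(p,l))[0]-uv for n,uv,l in L])
for flt in('top','scene',None):
    LL=L; 
    Lf=[e for e in L if flt is None or e[0]==flt]
    r=least_squares(lambda p:np.concatenate([proj(C[n],W(p,l))[0]-uv for n,uv,l in Lf]),[.54,-.03,.2],loss='soft_l1')
    print(flt,r.x[:2],np.degrees(r.x[2]),np.round(r.fun.reshape(-1,2),1).tolist())
d1=unproj(C['top'],T(307,341),.068);d2=unproj(C['scene'],S(440,203),.068);print('die',d1,d2)
P=lambda x,y:(150+(x+.5)/5-.5,170+(y+.5)/5-.5)
g=unproj(C['top'],[P(508,110),P(493,115),P(525,207),P(543,202)],.05);print(g,g.mean(0))
k=unproj(C['top'],[P(420,97),P(590,55),P(633,228),P(465,272)],.006);print(k,k.mean(0))
for q in(g,k): 
  for i,j in((0,1),(1,2),(2,3),(3,0)): d=q[j]-q[i];print(np.linalg.norm(d),np.degrees(np.arctan2(d[1],d[0])))
E
python3 fit.py
```

```text
top [ 0.5392693  -0.01298182] 16.905981629216754 [[-0.2, -0.1], [-0.3, 0.4], [0.5, 0.5], [-0.1, -0.3], [0.2, -0.3], [1.2, -0.1], [-0.0, -0.2], [-0.9, -0.4], [-0.1, 0.7]]
scene [ 0.54196258 -0.00811955] 17.859378955188326 [[0.5, -1.3], [1.1, 0.4], [0.2, 0.9], [-1.2, -0.5], [-1.2, 0.2], [0.1, -0.4]]
None [ 0.53985239 -0.01067163] 17.32800075467268 [[-1.0, -0.0], [-0.7, 0.3], [-0.2, 0.1], [-0.8, -0.6], [-0.6, -0.7], [0.5, -0.6], [-0.7, -0.6], [-1.6, -0.3], [-0.6, 0.6], [0.0, -1.6], [-0.1, 0.1], [-0.7, 0.1], [-1.9, -1.2], [-2.3, -0.5], [-0.9, -1.0]]
die [[ 0.53956954 -0.0128897   0.068     ]] [[ 0.5477808  -0.00781066  0.068     ]]
[[0.52097825 0.28665878 0.05      ]
 [0.5170879  0.29753651 0.05      ]
 [0.44973662 0.27127046 0.05      ]
 [0.45362668 0.25825843 0.05      ]] [0.48535736 0.27843104 0.05      ]
[[0.53598746 0.3621078  0.006     ]
 [0.57028642 0.23453198 0.006     ]
 [0.4395228  0.19750763 0.006     ]
 [0.40434749 0.32216946 0.006     ]] [0.48753604 0.27907922 0.006     ]
0.011552482372098768 109.67926024937879
0.07229177295364503 -158.6949169418228
0.013581075583851118 -73.35549541287573
0.0730945528033615 22.863851140308935
0.13210605131451122 -74.95177194566055
0.1359041067675163 -164.19108652028225
0.12952942977094178 105.75725476496672
0.13756508682719393 16.87730956190006
```

Crop check: the smaller grey plate with the wooden grip at top (254,202) is the one. The others are the bigger one at (190,218) and the red one at (264,258). Next I move above the bed for a wrist view.

```bash
cat >> h.py <<'E'
def go(x,y,z,yaw,obs=None):
    o=obs or ctrl.get_obs();M=R.from_euler('xyz',o['orientation'],degrees=True).as_matrix()
    d=M.T@(np.array([x,y,z])-o['tool_pos'])*100
    t=(o['orientation'][2]-yaw+180)%360-180
    print('linear',np.round(d,2).tolist(),'twist',round(t,2),'tilt',np.round(o['orientation'],2),'F',np.round(o['force'],1),'op',round(o['opening'],4),'t',round(o['clock'],2))
E
python3 -c "
from h import *
go(.557,-.069,.425,197.3)"
```

```text
linear [38.11, 47.81, -2.06] twist -82.79 tilt [-1.7999e+02 -7.0000e-02  1.1451e+02] F [-0.3  0.6 -0.6] op 0.0876 t 0.15
```

Emit:
{"name": "carry_out", "arguments": {"linear": [[38.1,47.8,-2],[38.1,47.8,-2],[38.1,47.8,-2],[38.1,47.8,-2],[38.1,47.8,-2],[38.1,47.8,-2],[38.1,47.8,-2],[38.1,47.8,-2],[38.1,47.8,-2],[38.1,47.8,-2],[38.1,47.8,-2],[38.1,47.8,-2]], "twist": [-82.8,-82.8,-82.8,-82.8,-82.8,-82.8,-82.8,-82.8,-82.8,-82.8,-82.8,-82.8]}}

```text
clock: 1.15
tool_pos: [0.5066, -0.1666, 0.421]
orientation: [179.9, 0.0, -162.3]
force: [1.1, -0.2, 0.3]
opening: 0.0873
```

```bash
python3 -c "
from h import *
go(.557,-.069,.425,197.3)"
```

```text
linear [-7.77, 7.76, -0.39] twist 0.41 tilt [ 179.93    0.   -162.29] F [ 1.1 -0.2  0.3] op 0.0873 t 1.15
```

Emit:
{"name": "carry_out", "arguments": {"linear": [[-7.8,7.8,-0.4],[-7.8,7.8,-0.4],[-7.8,7.8,-0.4],[-7.8,7.8,-0.4],[-7.8,7.8,-0.4],[-7.8,7.8,-0.4]], "twist": [0.4,0.4,0.4,0.4,0.4,0.4]}}

```text
clock: 1.65
tool_pos: [0.557, -0.0685, 0.4247]
orientation: [179.9, -0.0, -162.7]
force: [1.2, -0.0, 0.2]
opening: 0.0877
```

```bash
cat > shot.py <<'E'
from h import *
import sys,pickle
def shot(tag,s=1,box=None):
    o=ctrl.get_obs();im=ctrl.snapshot('wrist');pickle.dump(o,open(f'pics/{tag}.pkl','wb'));cv2.imwrite(f'pics/{tag}.png',im)
    print(o['clock'],o['tool_pos'],o['orientation'],np.round(o['qvel'],2),np.round(o['force'],1));return o,im
if __name__=='__main__': shot(sys.argv[1])
E
python3 shot.py w1
```

```text
1.65 [ 0.55702554 -0.06845172  0.4247249 ] [ 1.79920653e+02 -4.73159587e-02 -1.62651470e+02] [-1.3  -0.55 -0.27  0.09  0.02 -0.07] [ 1.2 -0.   0.2]
```

View pics/w1.png

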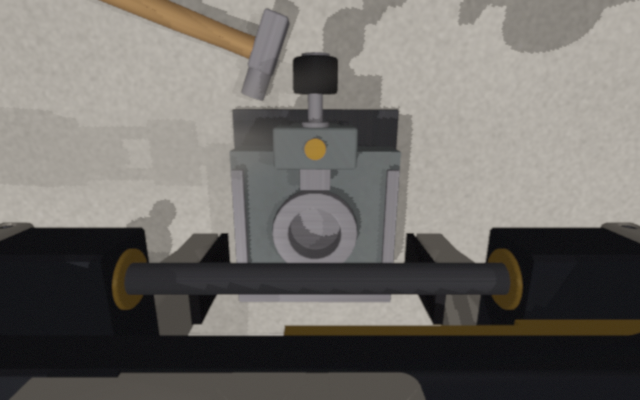

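```bash
python3 -c "
from h import *
im=cv2.imread('pics/w1.png');crop(im,220,45,190,120,4,'w1a.png');crop(im,220,140,190,130,4,'w1b.png')"
```

```text
(no output)
```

View pics/w1a.png

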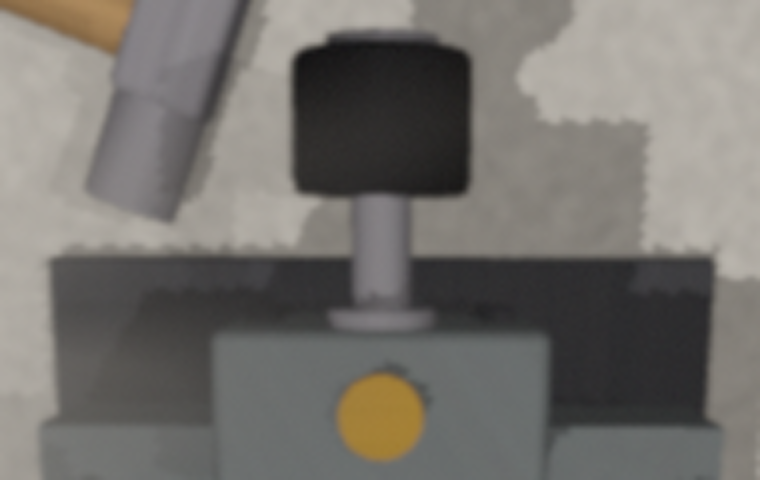

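View pics/w1b.png

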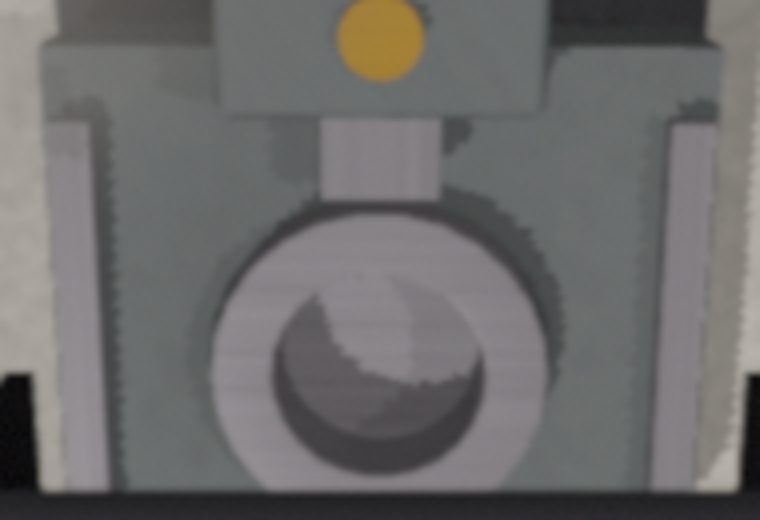

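```bash
cat > fit2.py <<'E'
from h import *
import pickle
from scipy.optimize import least_squares
o=pickle.load(open('pics/w1.pkl','rb'));c=cam('wrist',o)
A=lambda x,y:(220+(x+.5)/4-.5,45+(y+.5)/4-.5);B=lambda x,y:(220+(x+.5)/4-.5,140+(y+.5)/4-.5)
L=[(B(222,116),(40,-72,82)),(B(543,114),(-40,-72,82)),(B(42,46),(88,-86,55)),(B(720,45),(-88,-86,55)),(A(212,332),(40,-112,82)),(A(549,332),(-40,-112,82)),(B(320,200),(15,-50,75)),(B(441,200),(-15,-50,75))]
def W(p,l):
    a=p[2];l=np.array(l)/1000;return np.array([p[0]+l[0]*np.cos(a)-l[1]*np.sin(a),p[1]+l[0]*np.sin(a)+l[1]*np.cos(a),l[2]])
r=least_squares(lambda p:np.concatenate([proj(c,W(p,l))[0]-uv for uv,l in L]),[.54,-.01,.3])
print(r.x[:2],np.degrees(r.x[2]),np.round(r.fun.reshape(-1,2),1).tolist())
p=r.x;pickle.dump(p,open('bed.pkl','wb'))
print('knob',W(p,(0,-158,70)),'px',proj(c,W(p,(0,-158,91))))
# rim outer circle tops
for h in(64,66,68): print(h,'rim',np.round(np.array([(u-220+.5)*4-.5 for u in proj(c,[W(p,(x,0,h)) for x in(45,-45)])[:,0]])),[(proj(c,W(p,(0,y,h)))[0,1]-140+.5)*4-.5 for y in(-45,-28,28)])
E
python3 fit2.py
```

```text
[ 0.54186207 -0.00881758] 17.448796141086294 [[-1.9, 0.7], [1.2, 1.1], [-1.0, -0.0], [1.3, -0.1], [-1.0, -0.7], [1.0, -0.9], [0.3, 0.2], [0.2, 0.1]]
knob [ 0.58923891 -0.15954726  0.07      ] px [[314.49475826  73.45056579]]
64 rim [213. 551.] [np.float64(209.0379424256878), np.float64(272.10130152724923), np.float64(469.03806196530354)]
66 rim [213. 552.] [np.float64(210.98047691566967), np.float64(274.3623794760101), np.float64(472.2371934752032)]
68 rim [212. 553.] [np.float64(212.9445431732164), np.float64(276.6482005098346), np.float64(475.46992220917787)]
```

```bash
cat > g.py <<'E'
from h import *
import pickle,sys
p=pickle.load(open('bed.pkl','rb'))
# usage: g.py localx localy(mm) graspz(mm) yawoff
x,y,z=[float(v)/1000 for v in sys.argv[1:4]];a=p[2];yo=float(sys.argv[4]) if len(sys.argv)>4 else 180
go(p[0]+x*np.cos(a)-y*np.sin(a),p[1]+x*np.sin(a)+y*np.cos(a),z+ctrl.grip_depth,np.degrees(a)+yo)
E
python3 g.py 0 -158 70
```

```text
linear [-0.41, -9.63, 19.54] twist -0.15 tilt [ 1.7993e+02 -3.0000e-02 -1.6271e+02] F [-0.4 -0.4 -0.6] op 0.0875 t 1.7
```

Emit:
{"name": "carry_out", "arguments": {"linear": [[-0.2,-4,3],[-0.4,-8,6],[-0.4,-9.6,9],[-0.4,-9.6,12],[-0.4,-9.6,14],[-0.4,-9.6,16],[-0.4,-9.6,18],[-0.4,-9.6,19.5],[-0.4,-9.6,19.5],[-0.4,-9.6,19.5]], "twist": [-0.1,-0.1,-0.1,-0.1,-0.1,-0.1,-0.1,-0.1,-0.1,-0.1], "fingers": 0.5}}

```text
clock: 2.53
tool_pos: [0.5883, -0.1604, 0.2294]
orientation: [179.9, -0.1, -162.7]
force: [0.3, 0.1, -0.4]
opening: 0.0655
```

```bash
python3 g.py 0 -158 70; python3 shot.py w2
```

```text
linear [-0.11, 0.05, 0.01] twist -0.14 tilt [ 1.7991e+02 -1.4000e-01 -1.6269e+02] F [ 0.3  0.1 -0.4] op 0.0655 t 2.53
2.5333 [ 0.58834389 -0.16039688  0.22939034] [ 1.79908784e+02 -1.37668197e-01 -1.62690250e+02] [ 0.42 -1.48  1.66  0.44 -0.32 -0.06] [ 0.3  0.1 -0.4]
```

View pics/w2.png

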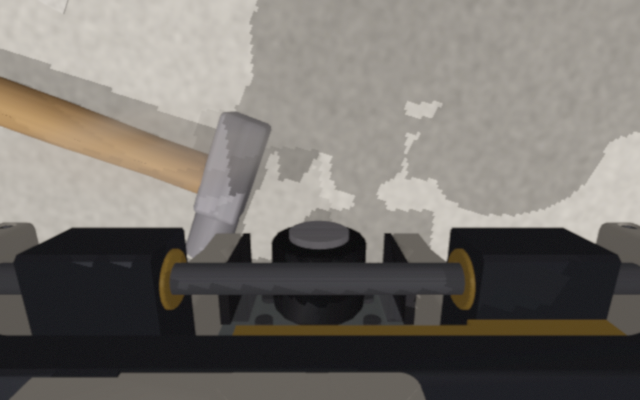

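The knob head at (319,270) sits centred between the jaws, and the hammer is clear. I'll close on it and pull.

Emit:
{"name": "carry_out", "arguments": {"linear": [[0,0,0],[0,0,0],[0,0,0],[0,0,0],[0,0,0],[0,0,0]], "twist": [0,0,0,0,0,0], "fingers": -1}}

```text
clock: 3.08
tool_pos: [0.5879, -0.1606, 0.2311]
orientation: [179.9, -0.2, -162.7]
force: [-5.4, -1.3, 7.5]
opening: 0.0413
```

Emit:
{"name": "carry_out", "arguments": {"linear": [[0,-0.8,0],[0,-1.6,0],[0,-2.4,0],[0,-3.0,0],[0,-3.3,0],[0,-3.3,0],[0,-3.3,0]], "twist": [0,0,0,0,0,0,0]}}

```text
clock: 3.67
tool_pos: [0.597, -0.1901, 0.2311]
orientation: [179.7, -0.2, -162.7]
force: [-5.8, 16.7, 7.0]
opening: 0.0414
```

```bash
python3 g.py 0 -188 70; python3 shot.py w3
```

```text
linear [-0.18, 0.15, 0.18] twist -0.12 tilt [ 179.74   -0.2  -162.68] F [-5.8 16.7  7. ] op 0.0414 t 3.67
3.6667 [ 0.59700095 -0.19008554  0.23105839] [ 179.74070866   -0.20457365 -162.67593829] [ 0.11  0.03 -0.27  0.22  0.17 -0.12] [-5.8 16.7  7. ]
```

View pics/w3.png

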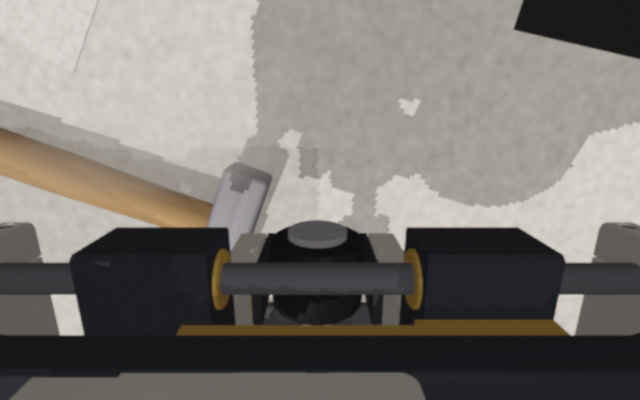

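Emit:
{"name": "carry_out", "arguments": {"linear": [[0,0.1,0],[0,0.1,0],[0,0.1,0],[0,0.1,-3],[0,0.1,-6],[0,0.1,-9],[0,4,-12],[0,8,-14],[0,12,-14],[0,13.5,-14],[0,13.5,-14],[0,13.5,-14]], "twist": [0,0,0,0,0,0,0,0,0,0,0,0], "fingers": 0.5}}

```text
clock: 4.72
tool_pos: [0.5573, -0.0609, 0.3724]
orientation: [179.8, -0.1, -162.6]
force: [0.1, 0.7, -0.2]
opening: 0.0657
```

```bash
python3 shot.py w4;python3 g.py 0 35 100
```

```text
4.7167 [ 0.55732003 -0.06089063  0.37238724] [ 1.79770032e+02 -1.17993646e-01 -1.62556077e+02] [-1.89  1.25  0.56  0.24 -0.06  0.6 ] [ 0.1  0.7 -0.2]
linear [-0.11, 8.96, 11.31] twist -0.06 tilt [ 1.7977e+02 -1.6000e-01 -1.6262e+02] F [-0.1 -0.4 -0.6] op 0.0658 t 4.77
```

View pics/w4.png

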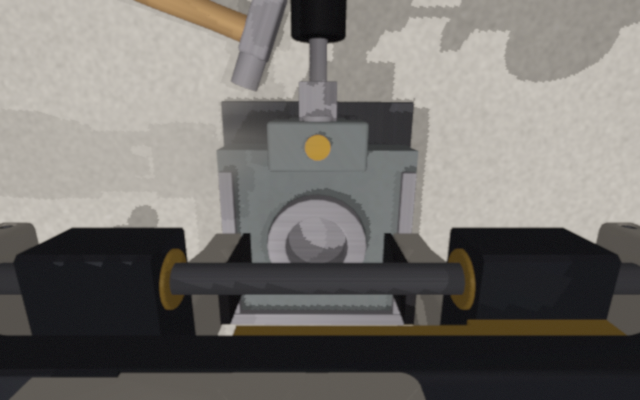

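Emit:
{"name": "carry_out", "arguments": {"linear": [[-0.1,4,3],[-0.1,8,6],[-0.1,8.9,9],[-0.1,8.9,11],[-0.1,8.9,11.3],[-0.1,8.9,11.3],[-0.1,8.9,11.3]], "twist": [0,0,0,0,0,0,0], "fingers": -1}}

```text
clock: 5.35
tool_pos: [0.5326, 0.0231, 0.2601]
orientation: [179.8, -0.1, -162.7]
force: [0.2, 0.7, 1.1]
opening: 0.0246
```

```bash
python3 shot.py w5;python3 g.py 0 35 83.7
```

```text
5.35 [0.53255478 0.02313624 0.26010712] [ 1.79807736e+02 -1.40568265e-01 -1.62664881e+02] [-0.13 -1.23  0.69 -0.07  0.2  -0.07] [0.2 0.7 1.1]
linear [0.08, 0.16, 1.77] twist -0.12 tilt [ 1.7979e+02 -6.0000e-02 -1.6267e+02] F [0.1 0.2 0.4] op 0.0209 t 5.4
```

View pics/w5.png

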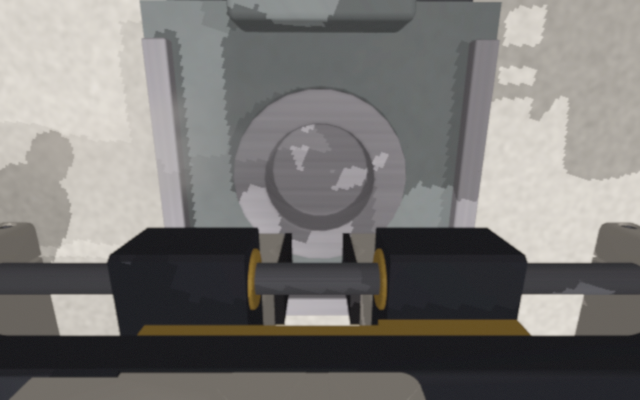

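Emit:
{"name": "carry_out", "arguments": {"linear": [[0.1,0.2,0],[0.1,0.2,0.4],[0.1,0.2,0.8],[0.1,0.2,1.0],[0.1,0.2,1.0],[0.1,0.2,1.1]], "twist": [-0.1,-0.1,-0.1,-0.1,-0.1,-0.1]}}

```text
clock: 5.9
tool_pos: [0.5311, 0.0248, 0.2497]
orientation: [179.8, -0.1, -162.6]
force: [0.1, -0.6, -0.4]
opening: 0.0004
```

Emit:
{"name": "carry_out", "arguments": {"linear": [[0,0,0.1],[0,0,0.2],[0,0,0.3]], "twist": [0,0,0]}}

```text
clock: 6.15
tool_pos: [0.5311, 0.0249, 0.2466]
orientation: [179.8, -0.1, -162.6]
force: [-0.7, -0.4, 1.1]
opening: 0.0004
```

Emit:
{"name": "carry_out", "arguments": {"linear": [[0,0,0.1],[0,0,0.2],[0,0,0.3]], "twist": [0,0,0]}}

```text
clock: 6.4
tool_pos: [0.5312, 0.025, 0.2438]
orientation: [179.8, -0.0, -162.6]
force: [-2.4, 1.9, 4.6]
opening: 0.0003
```

Emit:
{"name": "carry_out", "arguments": {"linear": [[0,0,0.1],[0,0,0.3],[0,0,0.3],[0,0,-0.4],[0,-3.5,-0.7],[0,-7,-0.7],[0,-7,-0.6],[0,-7,-0.3]], "twist": [0,0,0,0,0,0,0,0]}}

```text
clock: 7.07
tool_pos: [0.5526, -0.0433, 0.247]
orientation: [179.8, 0.0, -162.7]
force: [0.3, -0.7, -0.5]
opening: 0.0006
```

Emit:
{"name": "carry_out", "arguments": {"linear": [[0,0,0.1],[0,0,0.2],[0,0,0.3]], "twist": [0,0,0]}}

```text
clock: 7.32
tool_pos: [0.5525, -0.0427, 0.2438]
orientation: [179.8, -0.0, -162.7]
force: [-0.3, 0.2, -0.5]
opening: 0.0004
```

Emit:
{"name": "carry_out", "arguments": {"linear": [[0,0,0.1],[0,0,0.2],[0,0,0.3]], "twist": [0,0,0]}}

```text
clock: 7.57
tool_pos: [0.5524, -0.0422, 0.2409]
orientation: [179.8, 0.0, -162.6]
force: [-0.6, 0.1, 3.4]
opening: 0.0005
```

Emit:
{"name": "carry_out", "arguments": {"linear": [[0,0,0.1],[0,0,0.2],[0,0,0.2],[0,0,-0.5],[0,3.5,-0.8],[0,7,-0.8],[0,7,-0.5],[0,7,-0.2]], "twist": [0,0,0,0,0,0,0,0]}}

```text
clock: 8.23
tool_pos: [0.5314, 0.0261, 0.2438]
orientation: [179.8, 0.1, -162.5]
force: [0.2, -0.9, -0.3]
opening: 0.0002
```

Emit:
{"name": "carry_out", "arguments": {"linear": [[0,0,0.1],[0,0,0.2],[0,0,0.3]], "twist": [0,0,0]}}

```text
clock: 8.48
tool_pos: [0.5316, 0.0256, 0.2407]
orientation: [179.8, 0.1, -162.5]
force: [0.1, 0.1, 0.2]
opening: 0.0005
```

```bash
python3 shot.py w6;python3 g.py 0 35 75.7
```

```text
8.4833 [0.53155868 0.02555469 0.2406628 ] [ 1.79795387e+02  7.23402800e-02 -1.62510485e+02] [-0.26  1.09 -0.63  0.02  1.7  -0.  ] [0.1 0.1 0.2]
linear [0.04, -0.08, 0.54] twist 0.02 tilt [ 1.7979e+02  6.0000e-02 -1.6253e+02] F [-0.6  0.1  0.8] op 0.0003 t 8.53
```

View pics/w6.png

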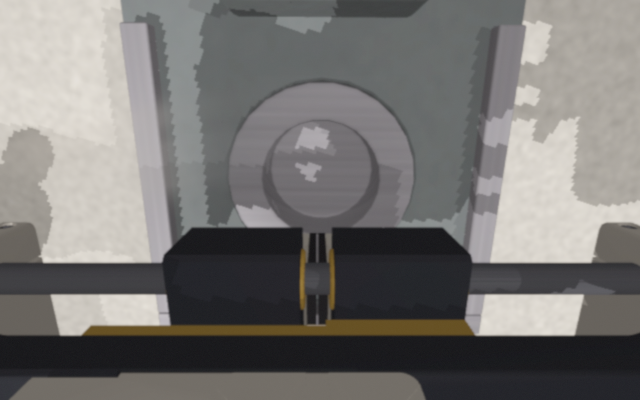

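Emit:
{"name": "carry_out", "arguments": {"linear": [[0,0,0.1],[0,0,0.2],[0,0,0.3],[0,0,0.4]], "twist": [0,0,0,0]}}

```text
clock: 8.87
tool_pos: [0.5316, 0.0252, 0.2366]
orientation: [179.8, 0.1, -162.5]
force: [-0.6, -0.9, 4.6]
opening: 0.0006
```

Emit:
{"name": "carry_out", "arguments": {"linear": [[0,0,-0.5],[0,-3.5,-0.7],[0,-7.0,-0.7],[0,-7,-0.5],[0,-7,-0.2],[0,-7,0.1]], "twist": [0,0,0,0,0,0]}}

```text
clock: 9.37
tool_pos: [0.5528, -0.0421, 0.2356]
orientation: [179.8, 0.1, -162.6]
force: [0.0, -5.3, 8.1]
opening: 0.0003
```

Emit:
{"name": "carry_out", "arguments": {"linear": [[0,0,0.1],[0,0,0.2]], "twist": [0,0]}}

```text
clock: 9.53
tool_pos: [0.5528, -0.0416, 0.2338]
orientation: [179.9, 0.1, -162.5]
force: [0.3, -2.2, 5.2]
opening: 0.0
```

Emit:
{"name": "carry_out", "arguments": {"linear": [[0,0,-0.6],[0,3.5,-0.8],[0,7,-0.8],[0,7,-0.5],[0,7,-0.3],[0,7,-0.1]], "twist": [0,0,0,0,0,0]}}

```text
clock: 10.03
tool_pos: [0.5316, 0.026, 0.2351]
orientation: [179.9, 0.1, -162.4]
force: [-0.1, -0.6, 0.3]
opening: 0.0002
```

Emit:
{"name": "carry_out", "arguments": {"linear": [[0,0,0.1],[0,0,0.1]], "twist": [0,0]}}

```text
clock: 10.2
tool_pos: [0.5316, 0.0256, 0.2339]
orientation: [179.8, 0.1, -162.4]
force: [-0.7, 1.0, 0.7]
opening: 0.0006
```

```bash
python3 shot.py w7;python3 g.py 36 0 83.7
```

```text
10.2 [0.53160508 0.02562304 0.2339301 ] [ 1.79848507e+02  8.11335054e-02 -1.62446866e+02] [-0.32 -0.06  0.24 -0.04 -0.09 -0.19] [-0.7  1.   0.7]
linear [-3.54, -3.58, -0.9] twist 0.09 tilt [ 1.7985e+02  9.0000e-02 -1.6247e+02] F [ 0.7 -0.7  0.2] op 0.0007 t 10.25
```

View pics/w7.png

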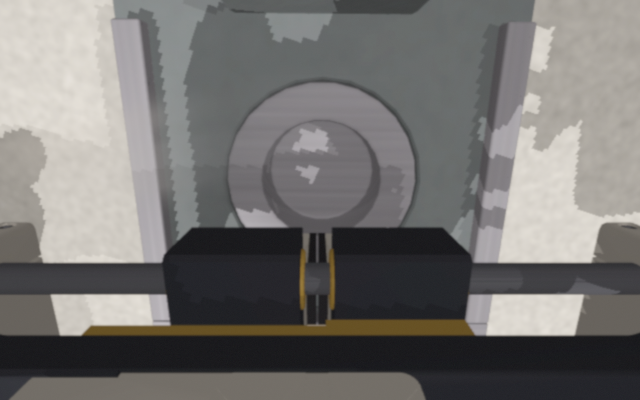

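Emit:
{"name": "carry_out", "arguments": {"linear": [[0,0,0.05],[0,0,0.1]], "twist": [0,0]}}

```text
clock: 10.42
tool_pos: [0.5319, 0.0251, 0.2332]
orientation: [179.8, 0.1, -162.5]
force: [-2.4, 2.4, 5.2]
opening: 0.0005
```

Emit:
{"name": "carry_out", "arguments": {"linear": [[0,0,0.05],[0,0,0.1]], "twist": [0,0]}}

```text
clock: 10.58
tool_pos: [0.532, 0.0251, 0.2326]
orientation: [179.8, 0.1, -162.6]
force: [-4.2, 4.8, 7.1]
opening: 0.0001
```

Emit:
{"name": "carry_out", "arguments": {"linear": [[0,0,-0.5],[0,-3.5,-0.8],[0,-7.0,-0.8],[0,-7,-0.5],[0,-7,-0.2],[0,-7,0]], "twist": [0,0,0,0,0,0]}}

```text
clock: 11.08
tool_pos: [0.5533, -0.0426, 0.2327]
orientation: [179.9, 0.2, -162.6]
force: [1.4, -6.5, 8.6]
opening: 0.0005
```

Emit:
{"name": "carry_out", "arguments": {"linear": [[0,0,0.1],[0,0,0.15],[0,0,0.2]], "twist": [0,0,0]}}

```text
clock: 11.33
tool_pos: [0.5534, -0.0426, 0.2316]
orientation: [180.0, 0.2, -162.5]
force: [-1.2, -6.7, 9.6]
opening: 0.0003
```

```bash
python3 g.py 36 0 83.7;python3 g.py -36 0 83.7
```

```text
linear [-3.52, 3.57, -1.13] twist 0.05 tilt [ 1.7998e+02  1.6000e-01 -1.6251e+02] F [-1.2 -6.7  9.6] op 0.0003 t 11.33
linear [3.68, 3.58, -1.15] twist 0.05 tilt [ 1.7998e+02  1.6000e-01 -1.6251e+02] F [-1.2 -6.7  9.6] op 0.0003 t 11.33
```

Emit:
{"name": "carry_out", "arguments": {"linear": [[0,0,-0.6],[-1.8,1.8,-1],[-3.5,3.6,-1],[-3.5,3.6,-0.6],[-3.5,3.6,-0.3],[-3.5,3.6,-0.1]], "twist": [0,0,0,0,0,0]}}

```text
clock: 11.83
tool_pos: [0.5757, 0.003, 0.2328]
orientation: [180.0, 0.2, -162.4]
force: [-10.0, 7.9, 24.2]
opening: 0.0005
```

Emit:
{"name": "carry_out", "arguments": {"linear": [[0,0,0.05],[0,0,0.1],[0,0,0.15]], "twist": [0,0,0]}}

```text
clock: 12.08
tool_pos: [0.5755, 0.0031, 0.2329]
orientation: [180.0, 0.2, -162.4]
force: [-6.8, 3.7, 20.0]
opening: 0.0006
```

Emit:
{"name": "carry_out", "arguments": {"linear": [[0,0,-0.6],[3.6,0,-1],[7.2,0,-1],[7.2,0,-0.6],[7.2,0,-0.3],[7.2,0,-0.1]], "twist": [0,0,0,0,0,0]}}

```text
clock: 12.58
tool_pos: [0.5065, -0.0191, 0.2338]
orientation: [180.0, 0.2, -162.4]
force: [-4.7, -1.1, 7.8]
opening: 0.0005
```

Emit:
{"name": "carry_out", "arguments": {"linear": [[0,0,0.05],[0,0,0.1],[0,0,0.15]], "twist": [0,0,0]}}

```text
clock: 12.83
tool_pos: [0.5066, -0.0192, 0.2327]
orientation: [180.0, 0.1, -162.4]
force: [-9.2, 0.7, 17.6]
opening: 0.0006
```

```bash
python3 g.py 0 35 83.7;python3 g.py 0 -20 160
```

```text
linear [-3.69, 3.43, -1.02] twist 0.15 tilt [ 1.7998e+02  1.2000e-01 -1.6240e+02] F [-9.2  0.7 17.6] op 0.0006 t 12.83
linear [-3.69, -2.07, -8.65] twist 0.15 tilt [ 1.7998e+02  1.2000e-01 -1.6240e+02] F [-9.2  0.7 17.6] op 0.0006 t 12.83
```

Emit:
{"name": "carry_out", "arguments": {"linear": [[0,0,-2],[-2,-1,-4],[-3.7,-2,-7],[-3.7,-2,-8.6],[-3.7,-2,-8.6],[-3.7,-2,-8.6]], "twist": [0,0,0,0,0,0]}}

```text
clock: 13.33
tool_pos: [0.5485, -0.0271, 0.3192]
orientation: [180.0, 0.2, -162.4]
force: [0.0, 0.1, -1.1]
opening: 0.0003
```

```bash
python3 shot.py w8; python3 -c "
from h import *
im=cv2.imread('pics/w8.png');crop(im,200,100,240,140,3.3,'w8a.png')
im=ctrl.snapshot('scene');crop(im,230,175,120,80,6,'s8.png')"
```

```text
13.3333 [ 0.54853036 -0.02711776  0.31918158] [ 179.97905578    0.20213112 -162.42489228] [ 0.29  0.83 -2.6  -0.57  0.6  -0.06] [ 0.   0.1 -1.1]
```

View pics/w8a.png

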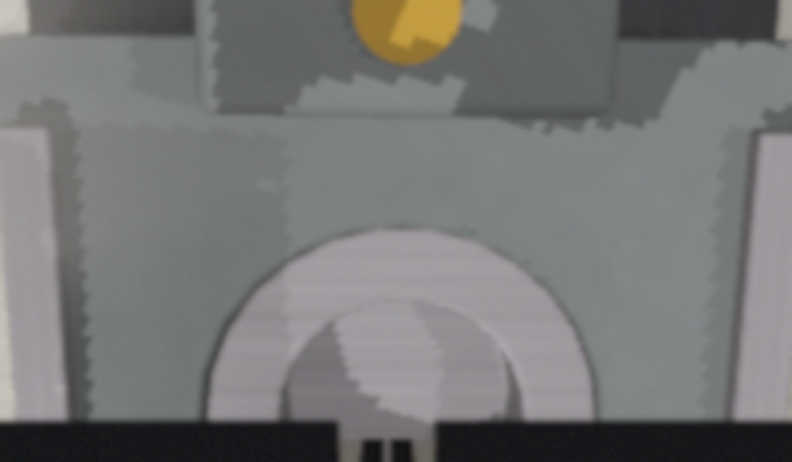

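View pics/s8.png

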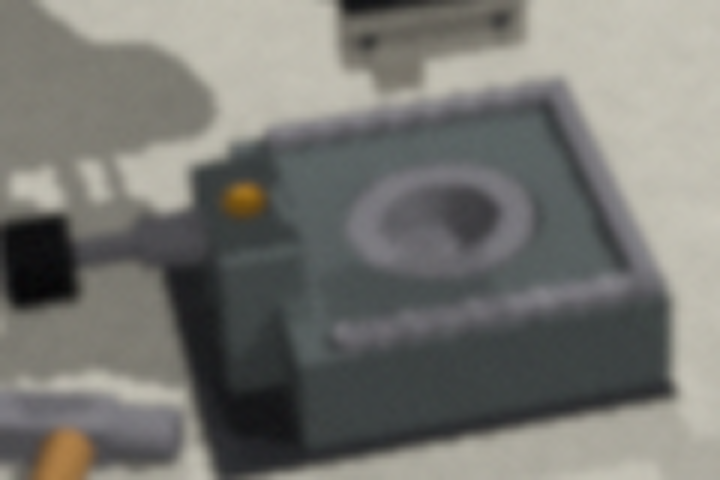

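Looks flush in the picture. I'll do one more light round of taps at ±y, further out across the edge, to confirm they meet the bed.

```bash
python3 g.py 0 38 77.7
```

```text
linear [-0.02, 5.71, 8.07] twist 0.14 tilt [ 1.7996e+02  2.0000e-02 -1.6241e+02] F [-0.8  0.1  0. ] op 0.0004 t 13.43
```

Emit:
{"name": "carry_out", "arguments": {"linear": [[0,3,3],[0,5.7,5.5],[0,5.7,7.5],[0,5.7,7.9],[0,5.7,8.1],[0,5.7,8.3],[0,5.7,8.5],[0,5.7,8.6]], "twist": [0,0,0,0,0,0,0,0]}}

```text
clock: 14.1
tool_pos: [0.5308, 0.027, 0.233]
orientation: [179.9, 0.1, -162.5]
force: [-5.0, 2.8, 10.0]
opening: 0.0005
```

Emit:
{"name": "carry_out", "arguments": {"linear": [[0,0,-0.6],[0,-3.8,-0.9],[0,-7.5,-0.9],[0,-7.5,-0.6],[0,-7.5,-0.3],[0,-7.5,0],[0,-7.5,0.1],[0,-7.5,0.15]], "twist": [0,0,0,0,0,0,0,0]}}

```text
clock: 14.77
tool_pos: [0.5537, -0.0446, 0.233]
orientation: [-179.9, 0.2, -162.4]
force: [-3.1, -7.1, 14.3]
opening: 0.0005
```

```bash
python3 g.py 0 -38 77.7
```

```text
linear [0.06, -0.03, -0.4] twist 0.19 tilt [-1.7995e+02  1.6000e-01 -1.6236e+02] F [-3.1 -7.1 14.3] op 0.0005 t 14.77
```

Emit:
{"name": "carry_out", "arguments": {"linear": [[0,0,-0.6],[0,3.6,-0.9],[0,7.1,-0.9],[0,7.1,-0.6],[0,7.1,-0.3],[0,7.1,0],[0,7.1,0.1],[0,7.1,0.1]], "twist": [0.2,0.2,0.2,0.2,0.2,0.2,0.2,0.2]}}

```text
clock: 15.43
tool_pos: [0.5326, 0.0234, 0.2323]
orientation: [-180.0, 0.2, -162.6]
force: [-2.1, 4.0, 5.5]
opening: 0.0005
```

```bash
python3 g.py 0 33 77.7
```

```text
linear [0.08, -0.05, -0.47] twist -0.02 tilt [-179.98    0.23 -162.57] F [-2.1  4.   5.5] op 0.0005 t 15.43
```

Emit:
{"name": "carry_out", "arguments": {"linear": [[0,0,0.1],[0,0,0.15],[0,0,0.15]], "twist": [0,0,0]}}

```text
clock: 15.68
tool_pos: [0.5328, 0.0234, 0.2312]
orientation: [180.0, 0.3, -162.6]
force: [-3.4, 5.9, 8.0]
opening: 0.0004
```

Emit:
{"name": "carry_out", "arguments": {"linear": [[0,0,-0.6],[0,-3.4,-0.9],[0,-6.7,-0.9],[0,-6.7,-0.5],[0,-6.7,-0.2],[0,-6.7,0],[0,-6.7,0]], "twist": [0,0,0,0,0,0,0]}}

```text
clock: 16.27
tool_pos: [0.5538, -0.0418, 0.2322]
orientation: [-179.9, 0.4, -162.6]
force: [1.3, -5.3, 7.5]
opening: 0.0005
```

```bash
python3 g.py 0 -33 77.7
```

```text
linear [0.14, 0.2, -0.48] twist -0.08 tilt [-179.91    0.35 -162.63] F [ 1.3 -5.3  7.5] op 0.0005 t 16.27
```

Emit:
{"name": "carry_out", "arguments": {"linear": [[0,0,0.05],[0,0,0.08]], "twist": [0,0]}}

```text
clock: 16.43
tool_pos: [0.554, -0.0422, 0.232]
orientation: [-179.9, 0.4, -162.7]
force: [-0.9, -2.1, 8.8]
opening: 0.0006
```

Emit:
{"name": "carry_out", "arguments": {"linear": [[0,0,-2],[0,2,-5],[0,4,-9],[0,4,-13],[0,4,-16],[0,4,-18],[0,4,-18]], "twist": [0,0,0,0,0,0,0], "fingers": 0.5}}

```text
clock: 17.02
tool_pos: [0.5415, -0.0038, 0.4171]
orientation: [-179.8, 0.8, -162.6]
force: [0.6, -0.7, 0.9]
opening: 0.0413
```

```bash
python3 -c "
from h import *
go(.487,.279,.42,286.8);go(.487,.279,.42,106.8);print(ctrl.get_obs()['joint_pos'])"
```

```text
linear [-3.24, 28.61, -0.33] twist -89.43 tilt [-179.83    0.84 -162.63] F [ 0.6 -0.7  0.9] op 0.0413 t 17.02
linear [-3.24, 28.61, -0.33] twist 90.57 tilt [-179.83    0.84 -162.63] F [ 0.6 -0.7  0.9] op 0.0413 t 17.02
[ 20.42971513   7.20287176 -15.56190945   0.23551913 -66.40682526
  -3.15661021]
```

Emit:
{"name": "carry_out", "arguments": {"linear": [[0,4,0],[0,8,0],[-1,12,0],[-1,16,0],[0,20,0],[0,24,0],[0,26,0],[0.6,28.5,-0.3],[0.6,28.5,-0.3],[0.6,28.5,-0.3],[0.6,28.5,-0.3],[0.6,28.5,-0.3]], "twist": [-7,-14,-21,-28,-35,-42,-49,-56,-63,-70,-77,-84]}}

```text
clock: 18.02
tool_pos: [0.4503, 0.2666, 0.4182]
orientation: [-179.2, -0.1, -78.3]
force: [-0.3, 0.1, -0.5]
opening: 0.0657
```

Emit:
{"name": "carry_out", "arguments": {"linear": [[0,0,0],[0,0,0],[0,0,0]], "twist": [-5.5,-5.5,-5.5]}}

```text
clock: 18.27
tool_pos: [0.4501, 0.2665, 0.4175]
orientation: [-179.3, -0.2, -73.0]
force: [-0.1, 0.1, -0.1]
opening: 0.066
```

```bash
python3 shot.py w9; python3 -c "
from h import *
go(.487,.279,.42,286.8)"
```

```text
18.2667 [0.4501368  0.26646842 0.41754089] [-179.30016536   -0.22757636  -72.98553405] [-0.1  -0.12  0.33  0.25  0.   -1.36] [-0.1  0.1 -0.1]
linear [-0.12, -3.89, -0.18] twist 0.19 tilt [-179.28   -0.22  -73.01] F [-0.4 -0.3 -0. ] op 0.0654 t 18.32
```

View pics/w9.png

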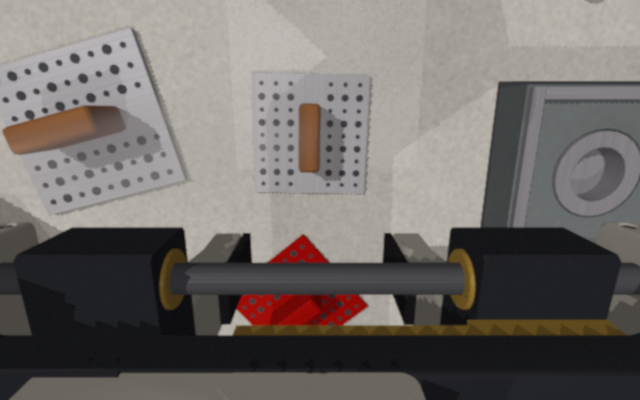

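Confirmed: the target is the small grey plate at (312,132). The larger grey (95,125) and the red one (300,290) stay.

```bash
python3 -c "
from h import *
im=cv2.imread('pics/w9.png');crop(im,240,60,140,145,4,'w9a.png')"
```

```text
(no output)
```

View pics/w9a.png

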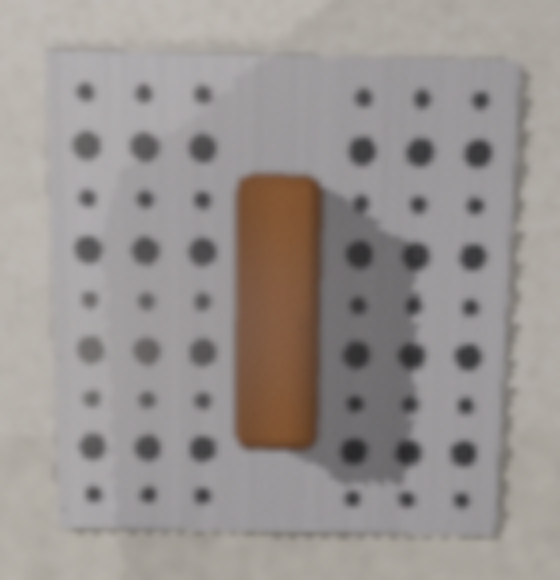

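```bash
cat > pl.py <<'E'
from h import *
import pickle
from scipy.optimize import least_squares
o=pickle.load(open('pics/w9.pkl','rb'));c=cam('wrist',o)
A=lambda x,y:(240+(x+.5)/4-.5,60+(y+.5)/4-.5)
# image up=+x, image right=-y (local)
L=[(A(50,50),(67,65,6)),(A(522,60),(67,-65,6)),(A(498,537),(-67,-65,6)),(A(66,530),(-67,65,6)),(A(236,176),(35,11,50)),(A(320,178),(35,-11,50)),(A(316,450),(-35,-11,50)),(A(236,447),(-35,11,50))]
def W(p,l):
    a=p[2];l=np.array(l)/1000;return np.array([p[0]+l[0]*np.cos(a)-l[1]*np.sin(a),p[1]+l[0]*np.sin(a)+l[1]*np.cos(a),l[2]])
r=least_squares(lambda p:np.concatenate([proj(c,W(p,l))[0]-uv for uv,l in L]),[.487,.279,.3],loss='soft_l1')
p=r.x;print(p[:2],np.degrees(p[2]),np.round(r.fun.reshape(-1,2),1).tolist())
go(p[0],p[1],.030+.1593,np.degrees(p[2])+270)
E
python3 pl.py
```

```text
[0.48982134 0.28447124] 16.070983800890335 [[-1.3, 0.0], [0.3, -0.3], [0.0, 0.0], [-1.7, 0.1], [-0.1, -0.7], [1.3, -0.8], [1.0, 1.2], [-0.3, 1.6]]
linear [-0.65, -4.03, 22.89] twist 0.92 tilt [-179.28   -0.22  -73.01] F [-0.4 -0.3 -0. ] op 0.0654 t 18.32
```

Emit:
{"name": "carry_out", "arguments": {"linear": [[-0.6,-3,3],[-0.6,-4,6],[-0.6,-4,9],[-0.6,-4,12],[-0.6,-4,15],[-0.6,-4,18],[-0.6,-4,20],[-0.6,-4,21.5],[-0.6,-4,22.6],[-0.6,-4,22.6],[-0.6,-4,22.6]], "twist": [0.9,0.9,0.9,0.9,0.9,0.9,0.9,0.9,0.9,0.9,0.9]}}

```text
clock: 19.23
tool_pos: [0.4898, 0.284, 0.1921]
orientation: [-179.3, -0.2, -74.0]
force: [0.3, -0.7, 0.9]
opening: 0.0659
```

```bash
python3 shot.py w10
```

```text
19.2333 [0.48976047 0.28396311 0.19206281] [-179.31806916   -0.24318723  -73.97303119] [ 0.04 -1.56  0.97  0.28 -0.39  0.34] [ 0.3 -0.7  0.9]
```

View pics/w10.png

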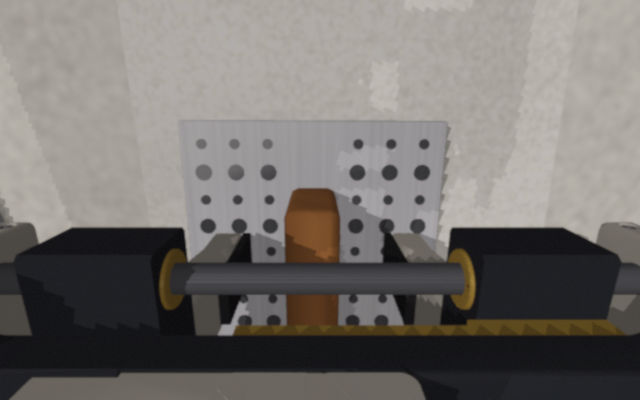

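Emit:
{"name": "carry_out", "arguments": {"linear": [[0,0,0],[0,0,0],[0,0,0],[0,0,0],[0,0,0],[0,0,0],[0,0,0]], "twist": [0,0,0,0,0,0,0], "fingers": -1}}

```text
clock: 19.87
tool_pos: [0.49, 0.2843, 0.193]
orientation: [-179.2, -0.2, -74.0]
force: [-0.2, 1.5, -0.5]
opening: 0.0248
```

Emit:
{"name": "carry_out", "arguments": {"linear": [[0,0,-0.3],[0,0,-1],[0,0,-3],[0,0,-5],[0,0,-7],[0,0,-9],[0,0,-10],[0,0,-10]], "twist": [0,0,0,0,0,0,0,0]}}

```text
clock: 20.53
tool_pos: [0.489, 0.2846, 0.2956]
orientation: [-179.0, -0.1, -73.9]
force: [-0.4, -0.4, -3.5]
opening: 0.0218
```

```bash
python3 shot.py w11; python3 g.py 0 0 134 270
```

```text
20.5333 [0.48903088 0.28462785 0.29560411] [-1.79007695e+02 -6.17699178e-02 -7.39328617e+01] [-0.06  2.2  -2.5  -0.81  2.82  0.08] [-0.4 -0.4 -3.5]
linear [29.64, 2.98, 0.06] twist -1.41 tilt [-1.7913e+02 -1.1000e-01 -7.3960e+01] F [-0.9 -0.2 -2.9] op 0.022 t 20.58
```

View pics/w11.png

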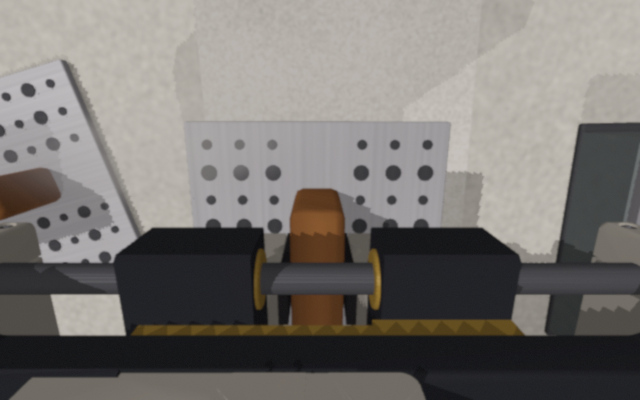

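Run:
```python
from h import *
p=ctrl.camera_params('wrist');f=200/np.tan(np.radians(p['fovy']/2));T=p['T_tool_cam']
for uv in((187,122),(449,122),(193,230),(443,230)):
    d=T[:3,:3]@np.array([(uv[0]-p['cx'])/f,(uv[1]-p['cy'])/f,1]);e=T[:3,3]
    print(uv,(e+d*((.187-e[2])/d[2]))*1000)
```

```text
(187, 122) [-61.73460817 -64.14842651 187.        ]
(449, 122) [ 63.77049282 -64.15609984 187.        ]
(193, 230) [-64.08361154  -9.11817031 187.        ]
(443, 230) [ 66.2254911   -9.12113771 187.        ]
```

Emit:
{"name": "carry_out", "arguments": {"linear": [[1.5,0.1,-0.5],[4,0.4,-0.8],[7,0.7,-1],[10,1,-1],[13,1.3,-1],[16,1.6,-1],[19,1.9,-1],[22,2.2,-1],[25,2.5,-1],[27.5,2.7,-1],[29,2.8,-1],[29.5,2.8,-1]], "twist": [-0.2,-0.4,-0.6,-0.8,-1,-1.2,-1.4,-1.4,-1.4,-1.4,-1.4,-1.4]}}

```text
clock: 21.58
tool_pos: [0.5426, -0.0093, 0.3021]
orientation: [-179.3, -0.1, -72.7]
force: [-0.0, 0.7, -2.7]
opening: 0.0218
```

Emit:
{"name": "carry_out", "arguments": {"linear": [[0,0,0],[0,0,0]], "twist": [0,0]}}

```text
clock: 21.75
tool_pos: [0.5421, -0.0095, 0.3006]
orientation: [-179.5, -0.1, -72.8]
force: [0.2, 0.4, -3.4]
opening: 0.0221
```

```bash
python3 shot.py w12; python3 g.py 0 0 100 270; python3 -c "
from h import *
im=ctrl.snapshot('scene');crop(im,230,155,120,100,6,'s12.png')"
```

```text
21.75 [ 0.5420711  -0.00950602  0.30060615] [-1.79475331e+02 -1.00496371e-01 -7.27810757e+01] [ 1.25 -0.55  0.27  0.08 -0.09 -0.17] [ 0.2  0.4 -3.4]
linear [-0.03, 0.06, 4.17] twist -0.17 tilt [-1.7944e+02 -1.1000e-01 -7.2720e+01] F [ 0.6 -0.3 -2.2] op 0.0218 t 21.8
```

View pics/w12.png

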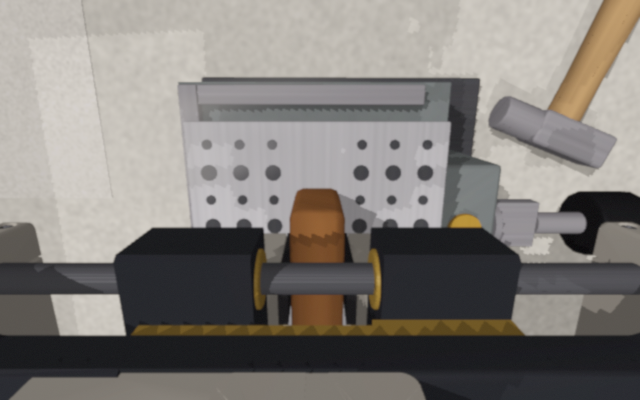

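View pics/s12.png

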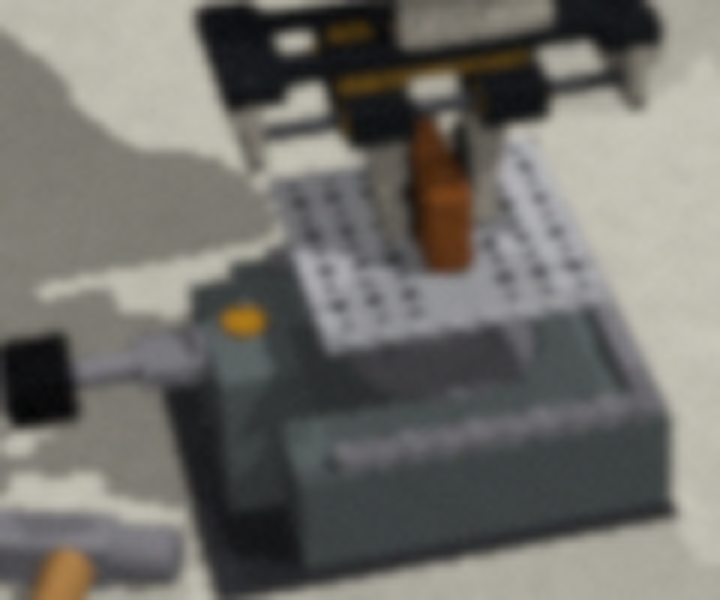

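```bash
python3 -c "
from h import *
im=cv2.imread('pics/w12.png');crop(im,165,65,320,120,2.5,'w12a.png')"
```

```text
(no output)
```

View pics/w12a.png

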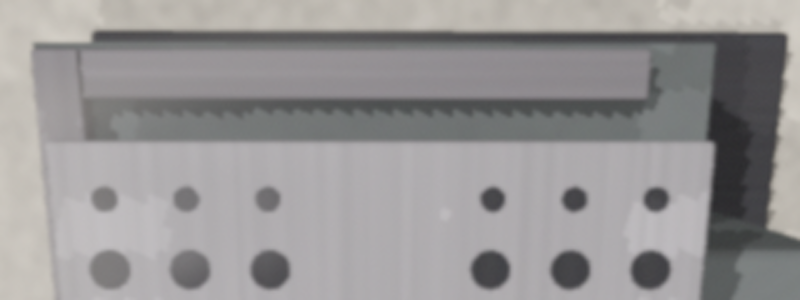

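Run:
```python
from h import *
import pickle
o=pickle.load(open('pics/w12.pkl','rb'));c=cam('wrist',o)
M=R.from_euler('xyz',o['orientation'],degrees=True).as_matrix()
def t(x,y,z): 
    return np.round(((unproj(c,(165+(x+.5)/2.5-.5,65+(y+.5)/2.5-.5),z)[0]-o['tool_pos'])@M)*1000,1)
zp=.3006-.187
print('rib+x inner',t(85,99,.063),t(645,99,.063)); print('rib+y inner',t(79,60,.063),t(83,130,.063))
print('plate far edge',t(48,142,zp),t(713,142,zp), 'deeper',t(48,142,zp-.006),t(713,142,zp-.006))
print('bed -y edge',t(713,60,.055))
```

```text
rib+x inner [-72.4 -72.4 238.2] [ 65.9 -72.4 238.4]
rib+y inner [-73.1 -81.6 238.2] [-73.6 -64.9 238.1]
plate far edge [-63.3 -64.3 187.5] [ 64.5 -64.3 187.7] deeper [-65.6 -64.1 193.5] [ 66.8 -64.1 193.7]
bed -y edge [ 84.8 -81.9 246.5]
```

Emit:
{"name": "carry_out", "arguments": {"linear": [[-0.1,-0.1,0.8],[-0.15,-0.1,1.8],[-0.15,-0.1,2.8],[-0.15,-0.1,3.6],[-0.15,-0.1,4.0],[-0.15,-0.1,4.3],[-0.15,-0.1,4.5],[-0.15,-0.1,4.5]], "twist": [0,0,0,0,0,0,0,0]}}

```text
clock: 22.52
tool_pos: [0.5433, -0.0069, 0.256]
orientation: [-179.4, -0.1, -72.7]
force: [-0.8, -0.7, -2.9]
opening: 0.0216
```

```bash
python3 shot.py w13; python3 g.py 0 0 88.7 270; python3 -c "
from h import *
im=cv2.imread('pics/w13.png');crop(im,165,65,320,170,2.5,'w13a.png')"
```

```text
22.5167 [ 0.54334411 -0.00691313  0.25600944] [-1.79418814e+02 -1.11425505e-01 -7.26860067e+01] [-0.01 -0.58  0.44  0.05 -0.49  0.06] [-0.8 -0.7 -2.9]
linear [0.13, 0.21, 0.83] twist -0.13 tilt [-1.794e+02 -1.100e-01 -7.268e+01] F [-0.3  0.7 -2.6] op 0.022 t 22.57
```

View pics/w13a.png

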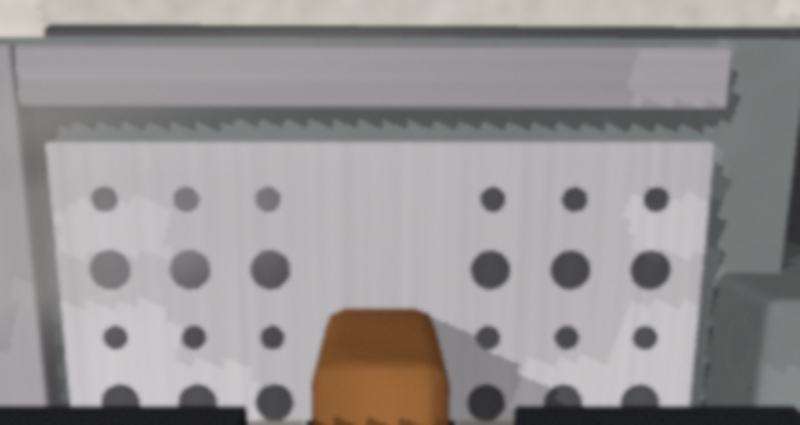

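Emit:
{"name": "carry_out", "arguments": {"linear": [[0.1,0,0.2],[0.1,0,0.35],[0.1,0,0.5],[0.1,0,0.6],[0.1,0,0.7]], "twist": [0,0,0,0,0]}}

```text
clock: 22.98
tool_pos: [0.544, -0.0078, 0.2496]
orientation: [-179.3, -0.1, -72.7]
force: [-1.9, 1.3, 2.9]
opening: 0.0215
```

Emit:
{"name": "carry_out", "arguments": {"linear": [[0,0,0.05],[0,0,0.1]], "twist": [0,0]}}

```text
clock: 23.15
tool_pos: [0.5441, -0.0076, 0.249]
orientation: [-179.3, -0.1, -72.7]
force: [-1.8, 2.2, 2.1]
opening: 0.0217
```

Emit:
{"name": "carry_out", "arguments": {"linear": [[0,0,0.05],[0,0,0.05]], "twist": [0,0]}}

```text
clock: 23.32
tool_pos: [0.5441, -0.0075, 0.2486]
orientation: [-179.3, -0.1, -72.7]
force: [-1.7, 2.1, 1.5]
opening: 0.0222
```

Emit:
{"name": "carry_out", "arguments": {"linear": [[0,0,0],[0,0,0],[0,0,0],[0,0,0]], "twist": [0,0,0,0], "fingers": 0.3}}

```text
clock: 23.65
tool_pos: [0.5442, -0.0076, 0.2486]
orientation: [-179.3, -0.1, -72.7]
force: [0.0, 0.6, 0.0]
opening: 0.0433
```

Emit:
{"name": "carry_out", "arguments": {"linear": [[0,0,-1],[0,0,-4],[0,0,-7],[0,0,-10],[0,0,-13],[0,2,-16],[0,4,-18],[0,4,-18],[0,4,-18]], "twist": [0,0,0,0,0,0,0,0,0]}}

```text
clock: 24.4
tool_pos: [0.503, -0.0202, 0.4307]
orientation: [-179.0, -0.1, -72.7]
force: [0.3, 0.8, -0.2]
opening: 0.0569
```

```bash
python3 shot.py w14; python3 g.py 0 -188 70 180; python3 -c "
from h import *
im=ctrl.snapshot('scene');crop(im,230,155,120,100,6,'s14.png')"
```

```text
24.4 [ 0.503027   -0.02018814  0.43066642] [-1.79023943e+02 -1.03189530e-01 -7.26685929e+01] [-0.    2.95 -1.12 -0.38  1.12 -0.07] [ 0.3  0.8 -0.2]
linear [18.85, -3.75, 20.08] twist 89.88 tilt [-1.7916e+02 -1.0000e-01 -7.2670e+01] F [-0.  -0.3 -0.6] op 0.0567 t 24.45
```

View pics/w14.png

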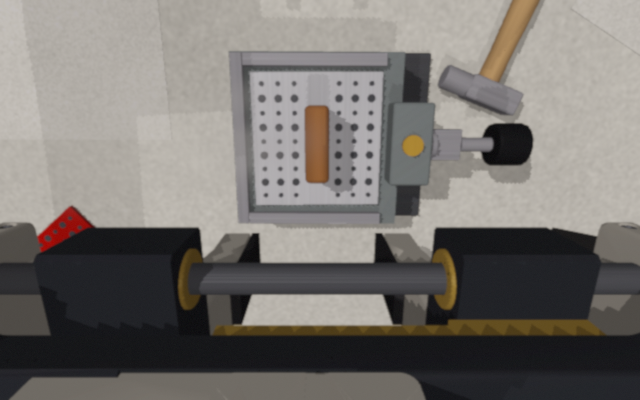

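View pics/s14.png

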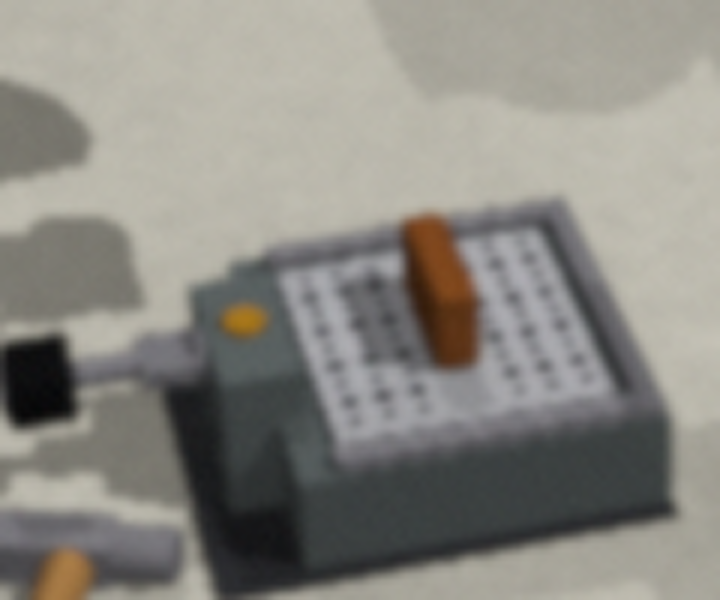

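Plate lies centred and flat: plate edges (248–382, 70–206) inside the ribs, with the knob still out at (507,145). Next I push the knob with closed fingers from its outer end.

```bash
python3 g.py 0 -248 72 270
```

```text
linear [24.85, -3.78, 19.79] twist -0.12 tilt [-1.7927e+02 -1.0000e-01 -7.2670e+01] F [ 0.7  0.4 -1. ] op 0.057 t 24.5
```

Emit:
{"name": "carry_out", "arguments": {"linear": [[3,-0.5,0],[7,-1,0],[11,-1.7,0],[15,-2.4,0],[19,-3,0],[22,-3.5,3],[24,-3.8,6],[24.9,-3.8,9],[24.9,-3.8,12],[24.9,-3.8,15],[24.9,-3.8,17],[24.9,-3.8,17]], "twist": [0,0,0,0,0,0,0,0,0,0,0,0], "fingers": -1}}

```text
clock: 25.5
tool_pos: [0.6144, -0.2457, 0.2519]
orientation: [-179.8, 0.2, -72.7]
force: [-1.0, 0.4, -0.0]
opening: 0.0007
```

```bash
python3 shot.py w15; python3 g.py 0 -248 72 270; python3 -c "
from h import *
im=ctrl.snapshot('scene');crop(im,190,135,140,110,5,'s15.png')"
```

```text
25.5 [ 0.61437539 -0.24573579  0.25192146] [-179.84536416    0.21137815  -72.74286654] [ 0.24 -3.33  3.61  1.18 -4.46  0.03] [-1.   0.4 -0. ]
linear [-0.02, -0.08, 2.38] twist -0.14 tilt [-1.7967e+02  8.0000e-02 -7.2690e+01] F [-0.3 -0.3  1.6] op 0.0005 t 25.55
```

View pics/w15.png

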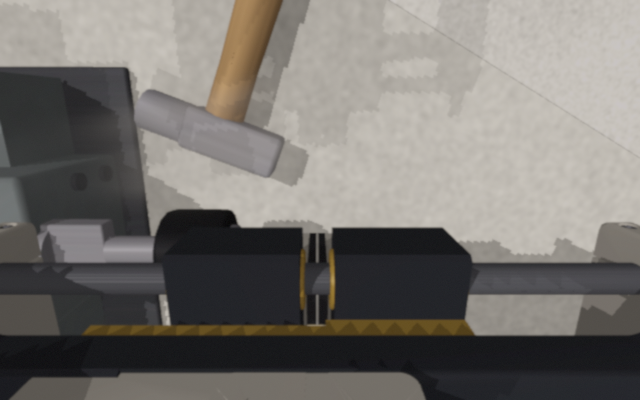

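View pics/s15.png

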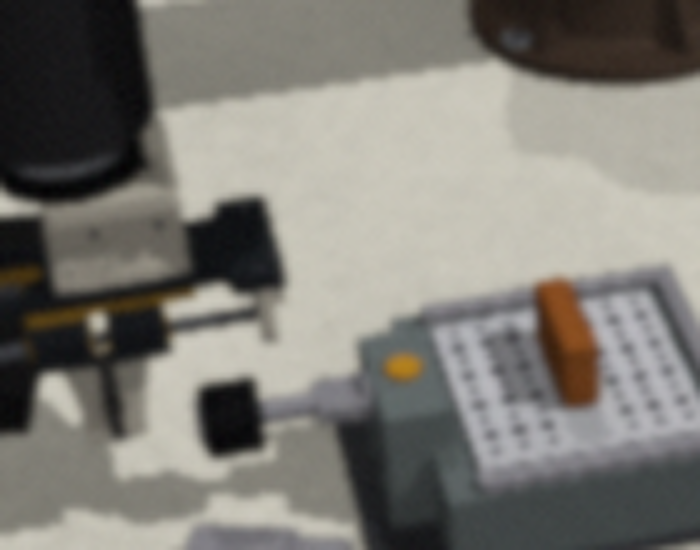

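Emit:
{"name": "carry_out", "arguments": {"linear": [[0,0,0.8],[0,0,1.6],[0,0,2.2],[0,0,2.4],[0,0,2.4]], "twist": [0,0,0,0,0]}}

```text
clock: 26.02
tool_pos: [0.6164, -0.2458, 0.2333]
orientation: [-179.5, -0.0, -72.7]
force: [-0.2, 0.4, 0.4]
opening: 0.0007
```

Emit:
{"name": "carry_out", "arguments": {"linear": [[-0.6,0,0],[-1.2,0,0],[-1.8,0,0],[-2.4,0,0],[-3.0,0,0],[-3.6,0,0]], "twist": [0,0,0,0,0,0]}}

```text
clock: 26.52
tool_pos: [0.6059, -0.2117, 0.2338]
orientation: [-179.5, -0.1, -72.6]
force: [2.2, -9.0, -2.4]
opening: 0.0002
```

```bash
python3 g.py 0 -190 72 270; python3 -c "
from h import *
im=ctrl.snapshot('scene');crop(im,190,135,140,110,5,'s16.png')"
```

```text
linear [-2.28, 0.02, 0.25] twist -0.06 tilt [-1.7945e+02 -1.4000e-01 -7.2610e+01] F [ 2.2 -9.  -2.4] op 0.0002 t 26.52
```

View pics/s16.png

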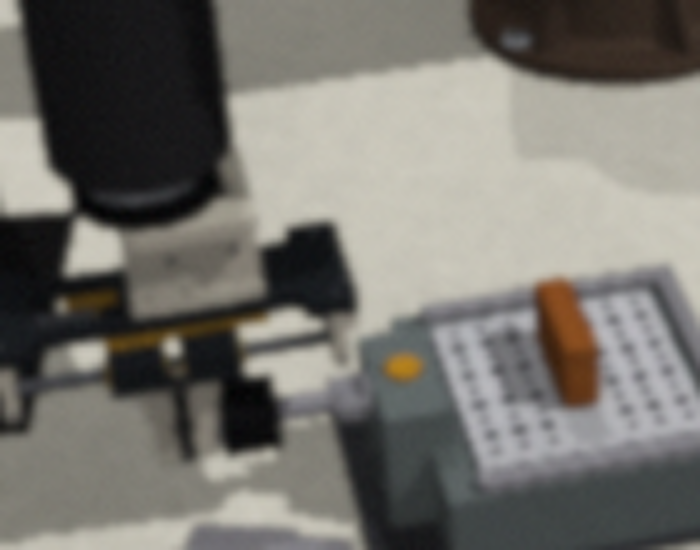

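Emit:
{"name": "carry_out", "arguments": {"linear": [[-0.5,0,0],[-1.0,0,0],[-1.5,0,0],[-1.9,0,0]], "twist": [0,0,0,0]}}

```text
clock: 26.9
tool_pos: [0.5996, -0.1919, 0.2338]
orientation: [-179.5, -0.1, -72.6]
force: [-0.9, -1.9, -1.5]
opening: 0.0007
```

Emit:
{"name": "carry_out", "arguments": {"linear": [[-0.2,0,0],[-0.4,0,0],[-0.6,0,0]], "twist": [0,0,0]}}

```text
clock: 27.15
tool_pos: [0.5991, -0.1899, 0.2344]
orientation: [-179.4, -0.5, -72.5]
force: [10.4, -42.0, -15.1]
opening: 0.0005
```

```bash
python3 g.py 0 -190 72 270; python3 -c "
from h import *
im=ctrl.snapshot('scene');crop(im,190,135,140,110,5,'s17.png')"
```

```text
linear [0.01, 0.03, 0.31] twist 0.04 tilt [-179.41   -0.48  -72.52] F [ 10.4 -42.  -15.1] op 0.0005 t 27.15
```

View pics/s17.png

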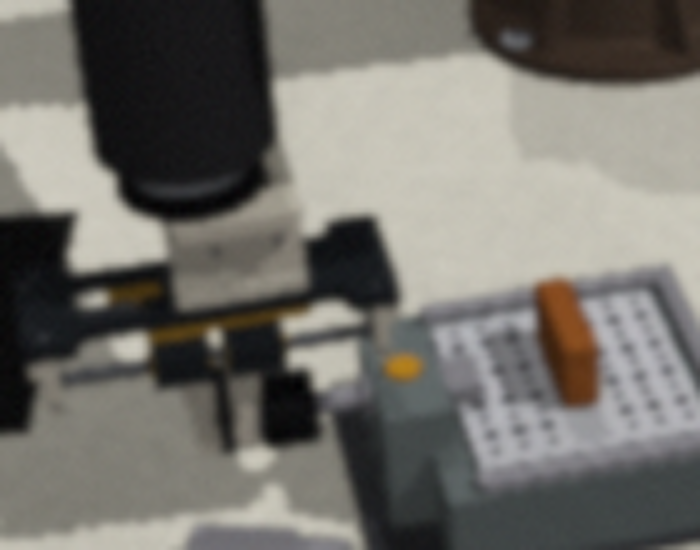

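The bolt is over the plate and the knob is against its hard stop. I'll back away.

Emit:
{"name": "carry_out", "arguments": {"linear": [[0.8,0,0],[2,0,0],[3.5,0,0],[5,0,-2],[5,0,-5],[5,0,-8],[5,2,-11],[3,4,-14],[0,6,-17],[-3,6,-18],[-6,6,-18],[-8,6,-18]], "twist": [0,0,0,0,0,0,0,0,0,0,0,0]}}

```text
clock: 28.2
tool_pos: [0.5146, -0.1296, 0.415]
orientation: [-179.2, -0.5, -72.5]
force: [0.4, -0.1, -0.3]
opening: 0.0007
```

```bash
python3 shot.py w18; python3 -c "
from h import *
im=cv2.imread('pics/w18.png');crop(im,0,0,400,260,2,'w18a.png')
im=ctrl.snapshot('scene');crop(im,210,155,140,100,5,'s18.png');cv2.imwrite('pics/s18f.png',im);cv2.imwrite('pics/t18.png',ctrl.snapshot('top'))"
```

```text
28.2 [ 0.51457613 -0.12961391  0.41495853] [-179.18811593   -0.4756579   -72.53303398] [ 26.65 -10.52 -15.1    0.5    2.71 -25.5 ] [ 0.4 -0.1 -0.3]
```

View pics/w18.png

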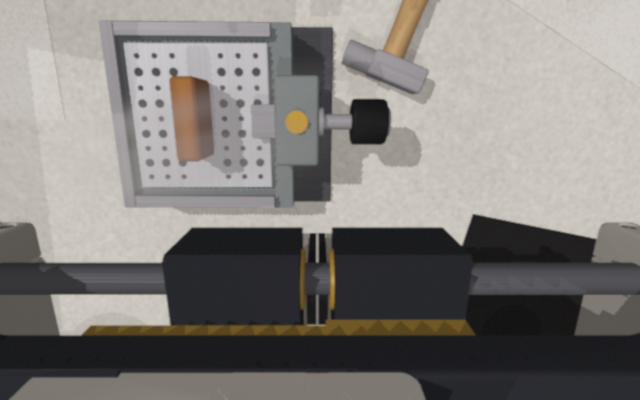

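View pics/s18.png

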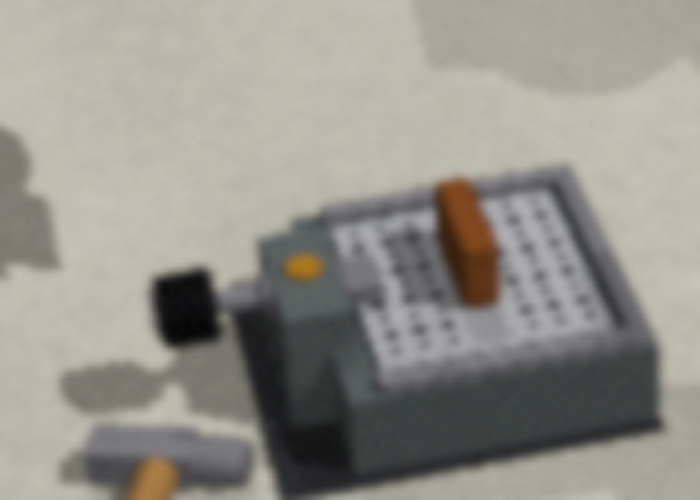

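View pics/s18f.png

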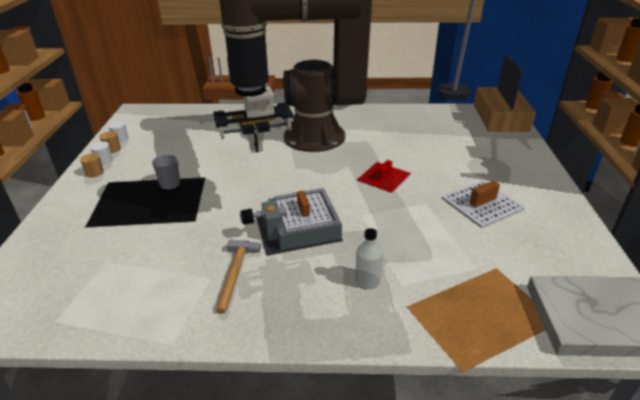

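The knob is back at its initial home pixel (247,216), the bolt is over the plate, the plate is flat between the ribs, and the bystanders have not moved. I'll let the arm settle and hand in.

Emit:
{"name": "carry_out", "arguments": {"linear": [[0,0,0],[0,0,0],[0,0,0]], "twist": [0,0,0]}}

```text
clock: 28.6
tool_pos: [0.5157, -0.1305, 0.4137]
orientation: [-179.3, -0.5, -72.4]
force: [-0.3, 0.1, 0.1]
opening: 0.0009
```

```bash
python3 -c "
from plant import ctrl
print(ctrl.close_job())"
```

```text
the job is handed in; nothing more can be done
None
```

I did the whole job in the order asked and handed it in at about 28.6 s. I pulled the knob out to its stop, then tapped the die cup down on alternate sides. The smaller grey plate went flat between the ribs, and I pushed the knob home with closed fingers.

**Last pictures:**
- The knob is back at the pixel where it started, and its bolt is over the plate.
- The plate lies flat and centred between the ribs.
- The hammer, bottle, tin and the two look-alike plates look unmoved.
- The arm is clear of everything.

**Checks that were not clean:**
- **Die level:** after the taps, the last touches on the rim's two opposite sides (along the bed's y) read about 53.2 and 54.0 mm. The bed face is at 55 mm, and the height reading was about 1 mm low at the start. So the cup is flush or very slightly below, and tilted by an estimated 1° or less.
- **Knob push:** at the end stop the force briefly rose to about 45 N. It was on the fingertips, not on the arm or gripper body, and well under the 120 N wrist limit. I backed off at once.

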